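# Centre two second-hand goods on the scanning plate and fire the scanner

## Task

Take the phone and the small watch box it lies on, and set each of them down gently on the scanning plate, right way up, in the bay that fits it: centred and square between the stops, with even gaps all round. When both stand there and you have let go of them, squeeze the trigger of the clamped scanner all the way in and release it. Do not drop the goods or shift any of the other things on the table.

Things in the scene. Friction and masses are not known exactly. Their poses are not given: they have to be found in the camera images.
- phone: Black phone in a thick case, a flat slab 150 (its x) x 66 (its y) x 12 mm (z), about 0.19 kg, loose. It starts lying screen up across the top of the watch box, turned somewhat relative to it. Origin: centre of its underside; z up.
- watchbox: Closed dark-wood watch box with a brass seam line, 92 (its x) x 62 (its y) x 56 mm high (z), about 0.22 kg, loose; it is one solid piece and its lid does not open. It stands on the table in one of three places, at any yaw, with the phone lying on top. Origin: centre of its underside.
- stage: Fixed aluminium plate 250 (x) x 240 (y) x 10 mm on the table. Two bays marked off by dark steel stops 14 mm high: a bar at each end (along y), two 12 mm round posts on each long side, the middle of the long sides free for fingers. Lamp posts 160 mm high, 18 mm wide, on the corners (-115, 110) and (115, -110) mm. Origin: centre of its underside; the bays' long direction is its y.
- phone_bay (a point): Centre of the larger bay, on the plate's top face, at (60, 0, 10) mm in the plate's frame, farther from the robot. Clear space between stops 170 mm along the plate's y, 86 mm along its x; side posts 50 mm from the bay's centre along y. The phone goes here, long side along the plate's y (either way round).
- box_bay (a point): Centre of the smaller bay, on the plate's top face, at (-60, 0, 10) mm in the plate's frame, nearer the robot. Clear space between stops 112 mm along the plate's y, 82 mm along its x; side posts 32 mm from the bay's centre along y. The watch box goes here, long side along the plate's y (either way round).
- scanner: Grey hand scanner fixed head down on a steel foot, left (+y) of the plate. Origin: on the table under it; its window looks along its own -y, roughly at the plate. Foot and head reach 45 mm to each side in x, -66 to +65 mm in y, 103 mm up. Above the head the pistol grip stands upright: 34 mm (x), faces at y = 0 and +30 mm, top at 215 mm.
- squeeze (a point): Where to bring the TCP to squeeze the trigger: 185 mm above the table, at x 0, y 9 mm of the scanner, midway between the grip's back and the pressed trigger. Come from above, gripper wide open, closing along the scanner's y: one finger behind the grip (+y), one in front of the trigger (-y). Here grip and trigger measure about 59 mm released, 45 mm pressed.
- trigger (a joint): Scanner trigger: black upright blade 22 mm wide, 8 mm thick, 85 mm long in front (-y) of the grip, hinged at its lower end (112 mm above the table), leaning away from the grip. 0 rad = released, 0.2 rad = all the way in; a spring returns it. About 9 N at its upper half presses it fully; a 25 N grip is ample.
- clock: Copper alarm clock with two bells, 90 mm wide, 50 mm deep, 134 mm high, loose bystander; stands in one of the three places. Origin: centre of its underside.
- candlestick: Slender brass candlestick, 220 mm high, foot 64 mm and cup 32 mm in diameter, loose bystander, easily knocked over; stands to the right of the plate, between it and two of the three places for the goods. Origin: centre of its underside.
- binoculars: Opera glasses lying flat, 95 (x) x 88 (y) x 40 mm, loose bystander; in one of the three places. Origin: centre of its underside. (Beyond the plate, 0.74 m and more ahead of the robot, also lie a heavy green cash box 92 mm high and a wooden tray of spectacles 35 mm high, both fixed.)
Things that resemble listed ones, but are neither listed nor needed, are in the scene too. Leave any pink or red look-alike of the watchbox alone.

How it is judged (in metres and radians):
On the way, in this order (a step that is already met when the one before it is completed fails the run):
1. phone and watch box both stand centred in their bays, let go (x of phone in the frame of phone_bay between -0.006 and 0.006 m and y of phone in the frame of phone_bay between -0.006 and 0.006 m and z of phone in the frame of phone_bay between -0.004 and 0.004 m and angle between the x axis of each of phone, watchbox and the y axis of stage, either way round below 0.09 rad and angle between each of phone, watchbox's own z axis and vertical below 0.06 rad and contact force between the fingers and phone below 0.2 N and linear speed of each of phone, watchbox below 0.02 m/s and x of watchbox in the frame of box_bay between -0.006 and 0.006 m and y of watchbox in the frame of box_bay between -0.006 and 0.006 m and z of watchbox in the frame of box_bay between -0.004 and 0.004 m and contact force between the fingers and watchbox below 0.2 N), for 0.2 s.
2. the scanner's trigger is squeezed in (value of joint trigger above 0.16 rad), for 0.1 s.
At the end, for the whole second after the job is handed in: Phone in the larger bay, watch box in the smaller: upright, flat on the plate, let go, at rest, within 6 mm of the bay's centre along the plate's x and y and 5 degrees of square (long side along the plate's y); trigger, squeezed past 0.16 rad after both were placed, back below 0.04 rad (all of step 1 and value of joint trigger below 0.04 rad); the robot touches nothing.
It fails at once if another thing on the table is shifted by more than 25 mm or knocked over (distance of any of candlestick, clock, binoculars from where it was at the start of the episode above 0.025 m or angle between any of candlestick, clock, binoculars's own z axis and vertical above 0.4 rad).
It fails at once if the phone or the watch box is tipped by more than 35 degrees (angle between any of phone, watchbox's own z axis and vertical above 0.6 rad).
It fails at once if the phone or the watch box is rammed onto the plate (over 45 N) (contact force between any of phone, watchbox and stage above 45 N).
It fails at once if the phone or the watch box is let go more than 18 mm above its bay ((contact force between the fingers and phone below 0.02 N and horizontal distance between phone and phone_bay below 0.08 m and z of phone in the frame of phone_bay above 0.018 m) or (contact force between the fingers and watchbox below 0.02 N and horizontal distance between watchbox and box_bay below 0.08 m and z of watchbox in the frame of box_bay above 0.018 m)).
It also fails if it takes over 69 s, if anything falls off the work surface, if the arm or the gripper's body presses on something with over 40 N, if the wrist force passes 120 N, or if a joint passes its speed limit or range.

## Robot

A 6-joint arm with a two-finger parallel gripper is mounted at the origin on the work surface. World frame = base frame: x ahead of the robot, y to its left, z up, the work surface at z = 0. Lengths are in mm, angles in degrees, forces in N, time in s.
With the tool pointing down it reaches from about 300 to 850 mm from the base axis. Payload 4.2 kg.
Tool frame: the origin (TCP) lies between the finger pads, 19 mm behind the fingertips; this is the grasp point; z points along the fingers, x is the direction in which the jaws open and shut, and the axes are right-handed (so a half turn about z gives the same grasp; the last joint's range is limited). The gripper opens to 91 mm and grips with 3 to 60 N. Pads are 32 mm wide; open, the fingers measure 118 mm over their backs; the gripper's body (76 mm by 178 mm) begins 60 mm behind the grasp point.
Start: joints at [75.917, 18.312, 89.639, -0, 72.044, -1.146], TCP at [128.735, 560.418, 232.776] pointing down, gripper open.
Joint ranges: [-177.97, 177.97], [-48.28, 115.42], [12.27, 149.76], [-77.06, 257.06], [2.81, 150.46], [-146.56, 146.56]. Speed limits (degrees/s): [147.25, 147.25, 180, 180, 180, 180].

## Interface

Orientations are given as [roll, pitch, yaw] about the fixed x, y, z axes, in that order (R = Rz(yaw) Ry(pitch) Rx(roll)).
In Python, from workcell import env gives the robot as it stands.
- The arm moves only by the shell command python3 -m pendant 'ROWS' [FORCE]. ROWS is JSON, a list of rows, each an object with "xyz": the shift along the tool's x, y, z in m, a list of three; "roll": the turn about the tool's z in degrees; "jaw": the closure, from 0 (fully open) to 1 (shut). A call has exactly 8 rows; each row is the pose to reach, as a shift and turn from the pose commanded when the call began, along the tool's axes at that moment; what a row does not reach only later rows make up. A row lasts 1/8 s, in which the tool goes at most 62.5 mm and 10.7 degrees, less where a joint would pass 70% of its speed; a pose out of reach is approached as far as the arm can. A call with a gripper value outside its range is refused whole. The fingers move at their own pace and stop on an object; FORCE is the grip in N (left out, the last holds). Time passes only in rows, so rows that repeat a pose let the fingers close, or fill a call up. It gives the time, the measured TCP pose, the force and the opening at its end, in the units of the state.
- env.state(): the state, without advancing time (a new reading comes with each control period).
- env.grab_frame(name): name is "side" or "top"; returns (picture, depth): 420x560x3 uint8, blue, green, red; 420x560 float32, mm along the optical axis (not along the pixel's ray), 0 where there is no reading.
- env.camera_params(name): a dict with "camera_matrix" (3x3 intrinsics, pixels), "cam_to_world" (4x4, takes a point from camera to world coordinates). Camera axes: x right, y up, looking along -z (the intrinsics and any distortion apply to the point x, -y, -z); pixel columns grow to the right and rows downward; lengths in mm; the calibration is good to about 2 mm. A picture is of the moment at which its call begins. camera_params takes no time and is no camera call.
- env.job_done(): hands the job in, once; it reports no verdict.
The state is a dict: "time_s": time; "qpos": joint angles; "qvel": joint speeds; "effort": joint torques, N m; "ee_pos": TCP position; "ee_rot": TCP orientation; "force": force on the tool from outside, world axes, zero at the start; "torque": the same for the moment, N m; "gripper_width": finger opening in mm.
Only numpy, scipy, OpenCV 4.12 (cv2) and the standard library are available. Lean on these libraries where they do the work, as an engineer would, in place of code of your own. Each camera call takes 0.05 s, during which the arm holds its last target. There are 200 camera calls.

## Working session

There is one attempt and no reset: what is moved stays moved. The work goes in short steps, Python scripts to look and compute and a shell command to move; the robot and the scene stay as the last step left them, time stands still between calls to the robot, and variables do not carry over. Pictures are saved under pics/ and viewed, about 8 in all and at most 12, crops included, and the job is handed in when it is done.

```bash
mkdir -p pics; ls
python3 - <<'E'
from workcell import env
import cv2,numpy as np
s=env.state();print({k:np.round(v,3).tolist() for k,v in s.items()})
for n in("top","side"):
    p,d=env.grab_frame(n);cv2.imwrite(f"pics/{n}0.png",p);np.save(f"pics/{n}0.npy",d)
    c=env.camera_params(n);print(n,{k:np.round(v,3).tolist() if not isinstance(v,str) else v for k,v in c.items()})
E
```

```text
pics
{'time_s': 0.0, 'qpos': [75.918, 18.351, 89.708, -0.001, 72.044, -1.144], 'qvel': [-0.072, -0.006, 0.021, -0.11, 0.127, -0.021], 'effort': [0.001, -41.247, -23.198, 0.073, 0.046, -0.0], 'ee_pos': [128.604, 559.933, 231.911], 'ee_rot': [-179.999, 0.104, 77.063], 'force': [-0.12, -0.691, 0.291], 'torque': [-0.035, -0.001, 0.008], 'gripper_width': 91.484}
top {'camera_matrix': [[413.904, 0.0, 278.85], [0.0, 413.904, 205.799], [0.0, 0.0, 1.0]], 'cam_to_world': [[0.029, 0.995, -0.094, 408.778], [-1.0, 0.029, -0.001, -81.786], [0.002, 0.094, 0.996, 1441.081], [0.0, 0.0, 0.0, 1.0]]}
side {'camera_matrix': [[390.648, 0.0, 278.725], [0.0, 390.648, 211.749], [0.0, 0.0, 1.0]], 'cam_to_world': [[0.99, 0.095, -0.106, 388.742], [-0.142, 0.656, -0.741, -1022.06], [-0.001, 0.748, 0.663, 983.155], [0.0, 0.0, 0.0, 1.0]]}
```

View pics/top0.png

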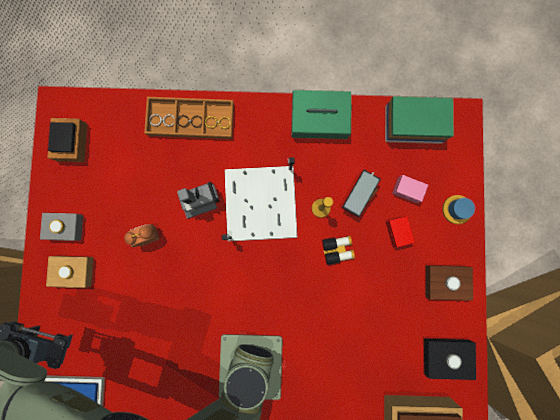

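View pics/side0.png

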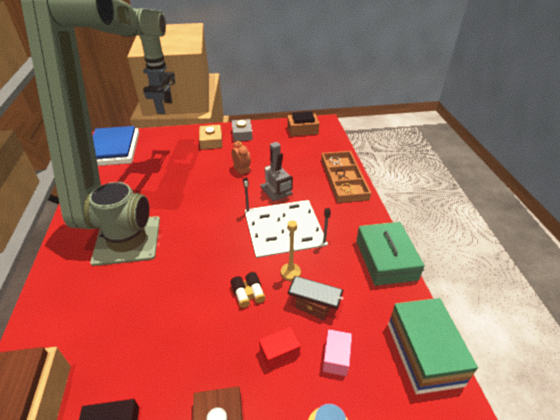

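The top view shows the plate at (261,203), phone on box at (361,193), candlestick (322,207), binoculars (338,250), clock (141,235) and scanner (198,200). I'll measure them through depth and an enlarged crop.

```bash
cat > h.py <<'E'
from workcell import env
import cv2,numpy as np
def cloud(n,d):
    c=env.camera_params(n);K=c["camera_matrix"];T=np.array(c["cam_to_world"])
    v,u=np.indices(d.shape);P=np.stack([(u-K[0][2])*d/K[0][0],-(v-K[1][2])*d/K[1][1],-d],-1)
    return P@T[:3,:3].T+T[:3,3]
def px(n,u,v,z):
    "world point of pixel on plane z"
    c=env.camera_params(n);K=c["camera_matrix"];T=np.array(c["cam_to_world"])
    r=T[:3,:3]@np.array([(u-K[0][2])/K[0][0],-(v-K[1][2])/K[1][1],-1]);return T[:3,3]+r*(z-T[2,3])/r[2]
def rect(pts):
    (c,s,a)=cv2.minAreaRect(pts[:,:2].astype(np.float32))
    return np.round(c,1),np.round(s,1),round(a,1)
def sel(W,x0,x1,y0,y1,z0,z1):
    m=(W[...,0]>x0)&(W[...,0]<x1)&(W[...,1]>y0)&(W[...,1]<y1)&(W[...,2]>z0)&(W[...,2]<z1);return W[m]
E
python3 - <<'E'
from h import *
for n in("top","side"):
    d=np.load(f"pics/{n}0.npy");W=cloud(n,d)
    print(n)
    for nm,(u,v) in dict(phone=(361,193),plate=(255,195),scan=(198,200),candle=(322,207),bino=(338,250),clock=(141,235),pink=(410,190),table=(300,300)).items():
        if n=="top": print(nm,W[v,u].round(1))
    x,y,_=cloud("top",np.load("pics/top0.npy"))[193,361]
    for z0,z1 in((57,63),(63,75),(40,56),(5,50)):
        p=sel(W,x-130,x+130,y-130,y+110,z0,z1)
        if len(p)>5: print("phone",z0,z1,len(p),np.median(p[:,2]).round(1),*rect(p))
    x,y,_=cloud("top",np.load("pics/top0.npy"))[195,255]
    p=sel(W,x-170,x+150,y-140,y+140,7,13);print("plate",len(p),np.median(p[:,2]),*rect(p))
p=cv2.imread("pics/top0.png");cv2.imwrite("pics/c1.png",cv2.resize(p[145:265,165:325],None,fx=5,fy=5,interpolation=cv2.INTER_CUBIC))
p=cv2.imread("pics/side0.png");cv2.imwrite("pics/c2.png",cv2.resize(p[260:330,270:360],None,fx=8,fy=8,interpolation=cv2.INTER_CUBIC))
E
```

```text
top
phone [ 589.2 -354.6   66.1]
plate [578.9   3.3   8.6]
scan [545.7 182.  104.3]
candle [ 535.8 -222.2   92.7]
bino [ 396.9 -286.8   23.1]
clock [426.9 354.9 119.7]
pink [ 604.8 -520.    61.7]
table [ 222.3 -162.9   -3. ]
phone 57 63 100 60.0 [ 569.  -412.2] [207.2 155.4] 68.6
phone 63 75 851 69.0 [ 561.9 -414.1] [201.9 155.5] 62.0
phone 40 56 107 53.5 [ 545.1 -431.9] [102.7 170.6] 89.4
phone 5 50 415 6.5 [ 589.5 -364.5] [238.6 259. ] 89.5
plate 3175 10.135711987672266 [569.3   4.5] [315.4 278.4] 0.7
side
phone 57 63 223 58.7 [ 562.2 -425.4] [141.8 192.1] 82.9
phone 63 75 1037 70.8 [ 558.7 -412.9] [201.2 154.4] 61.3
phone 40 56 139 50.0 [ 543.1 -421.1] [126.4 157.5] 89.7
phone 5 50 649 8.6 [ 588.7 -364.7] [239.6 257.1] 89.7
plate 1376 11.500981243285707 [569.8   3.9] [316.4 279.3] 0.8
```

View pics/c1.png

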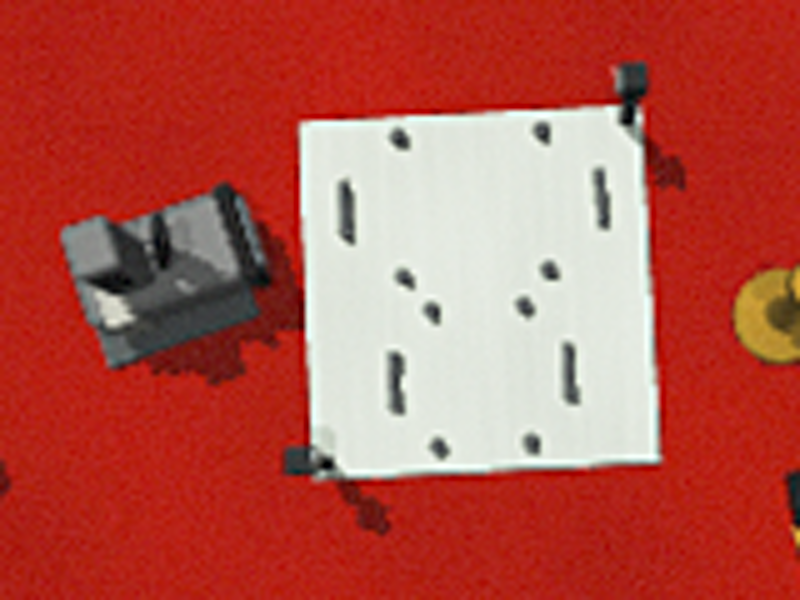

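View pics/c2.png

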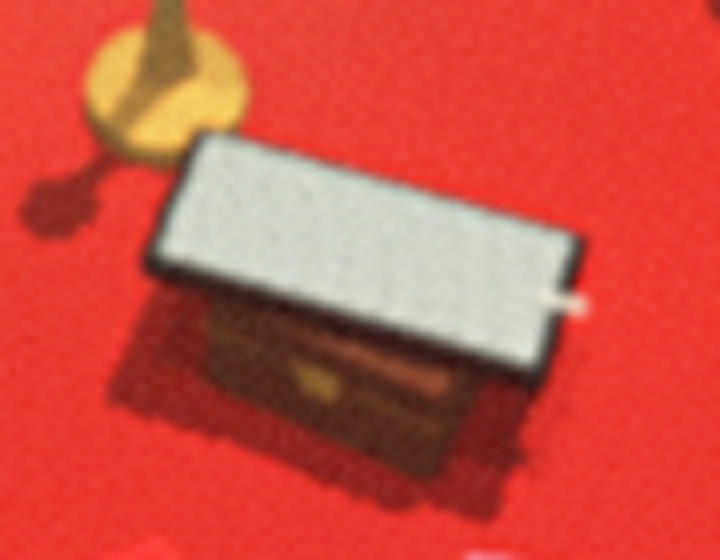

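Plate corners in this crop are near (300,121), (640,107), (660,463) and (312,478). The scanner's window faces right and slightly up. The side crop shows the phone overhanging the wooden box, nearly parallel to it. Now I'll fit the outlines by segmentation.

Run:
```python
from h import *
I=cv2.imread("pics/top0.png");S=cv2.imread("pics/side0.png")
def poly(img,n,box,test,z,eps=None):
    u0,u1,v0,v1=box;m=np.zeros(img.shape[:2],np.uint8);m[v0:v1,u0:u1]=test(img[v0:v1,u0:u1].astype(int))*255
    cs,_=cv2.findContours(m,cv2.RETR_EXTERNAL,cv2.CHAIN_APPROX_NONE);c=max(cs,key=cv2.contourArea)[:,0]
    p=np.array([px(n,u,v,z) for u,v in c]);return p
w=lambda a:(a.min(-1)>130)
for n,img,b in(("top",I,(215,305,155,250)),("side",S,(235,335,195,260))):
    print("plate",n,rect(poly(img,n,b,w,10)))
nr=lambda a:(a[...,2]<1.8*a[...,1]+25)
print("phone top",rect(poly(I,"top",(335,388,165,222),nr,68)))
W={n:cloud(n,np.load(f"pics/{n}0.npy")) for n in("top","side")}
for n in W:
    p=sel(W[n],480,690,-430,-270,63,75);print("phone cloud",n,rect(p))
    for z0,z1 in((200,225),(175,213),(95,108),(110,200)):
        p=sel(W[n],480,660,110,270,z0,z1)
        if len(p)>4:print("scan",n,z0,z1,len(p),p[:,2].mean().round(),rect(p))
    p=sel(W[n],480,600,-300,-160,150,240);print("candle",n,len(p),np.median(p,0) if len(p) else 0)
    p=sel(W[n],480,600,-300,-160,-5,25);
a=cv2.resize(I[160:225,330:395],None,fx=7,fy=7,interpolation=cv2.INTER_CUBIC)
b=cv2.resize(I[175:225,170:225],None,fx=7,fy=7,interpolation=cv2.INTER_CUBIC)
c=cv2.resize(S[135:205,250:305],None,fx=6.5,fy=6.5,interpolation=cv2.INTER_CUBIC)
o=np.zeros((600,800,3),np.uint8)
o[:455,:455]=a[:455];o[:350,455:800]=b[:350,:345];cv2.imwrite("pics/c3.png",o)
```

```text
plate top (array([552. , -15.8]), array([251.3, 241.2]), 4.6)
plate side (array([551.6, -13. ]), array([254.8, 248.2]), 4.9)
phone top (array([ 590.4, -359.7]), array([ 74., 157.]), 61.2)
phone cloud top (array([ 593.6, -354.4]), array([ 66.1, 155.7]), 61.7)
scan top 200 225 118 214.0 (array([551.1, 207.5]), array([33.1, 29.1]), 20.1)
scan top 175 213 93 199.0 (array([556.2, 194. ]), array([33.1, 58.8]), 22.7)
scan top 95 108 427 103.0 (array([557.9, 188.4]), array([ 65.4, 116. ]), 22.1)
scan top 110 200 137 160.0 (array([555.3, 179.4]), array([45.8, 96.9]), 19.6)
candle top 87 [ 541.48378183 -223.041955    219.9271807 ]
phone cloud side (array([ 590.4, -355.1]), array([ 69.4, 154.4]), 61.3)
scan side 200 225 74 213.0 (array([548.3, 196. ]), array([50.8, 33.5]), 87.3)
scan side 175 213 120 193.0 (array([554.8, 192.3]), array([33.4, 58.4]), 30.7)
scan side 95 108 213 104.0 (array([557.7, 184.6]), array([ 67.3, 115.9]), 21.6)
scan side 110 200 242 160.0 (array([557.1, 183.1]), array([ 41.1, 101.9]), 38.4)
candle side 158 [ 538.05107697 -230.86526545  211.82870774]
```

View pics/c3.png

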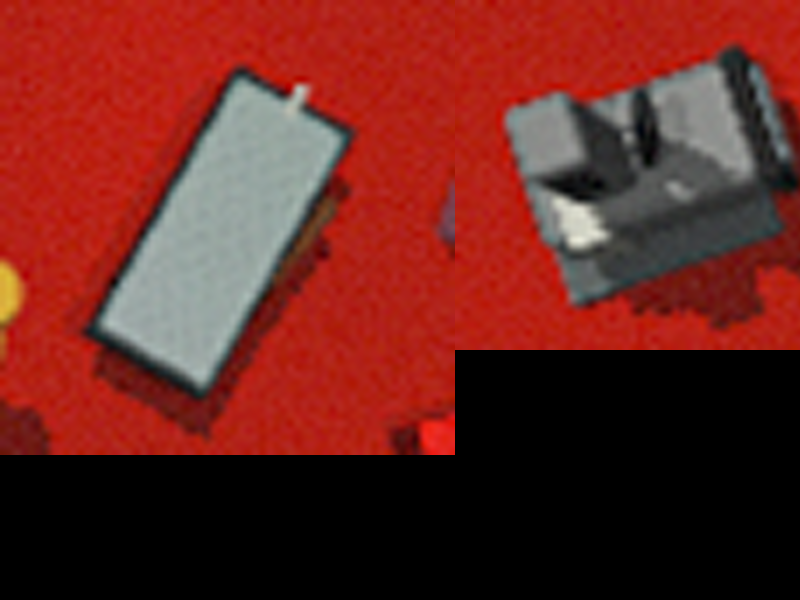

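Right view: scanner grip top (545,130) and window end at upper right. Left view: phone corners (238,68), (352,132), (206,397), (90,332), with the box showing only as a strip on the right. Next I'll compute the moves.

```bash
cat >> h.py <<'E'
from scipy.spatial.transform import Rotation as Ro
def go(*t):
    "tool-axis shift (m) and roll to world target x,y,z,yaw"
    s=env.state();R=Ro.from_euler("xyz",s["ee_rot"],degrees=True)
    d=R.inv().apply(np.array(t[:3])-s["ee_pos"])/1000
    print(t,"xyz",d.round(4).tolist(),"roll",round((s["ee_rot"][2]-t[3]+180)%360-180,2))
ST=np.array([552,-15.5]);SY=4.6
def stage(x,y):
    a=np.radians(SY);return ST+np.array([[np.cos(a),-np.sin(a)],[np.sin(a),np.cos(a)]])@[x,y]
E
python3 - <<'E'
from h import *
P=[px("top",330+(u+.5)/7-.5,160+(v+.5)/7-.5,68)[:2] for u,v in((238,68),(352,132),(206,394),(90,329))]
P=np.array(P);print(P.round(1).tolist(),P.mean(0),[np.linalg.norm(P[i]-P[i-1]).round(1) for i in range(4)])
e=P[0]-P[3]+P[1]-P[2];print(np.degrees(np.arctan2(e[1],e[0])))
for u,v in((205,383),(430,478),(470,395)): print("box",px("side",270+u/8,260+v/8,0).round(1))
go(360,100,330,77.06);print(stage(60,0),stage(-60,0))
E
```

```text
[[669.5, -362.0], [640.1, -416.9], [512.2, -348.3], [541.6, -292.8]] [ 590.85663607 -355.00903141] [np.float64(145.5), np.float64(62.3), np.float64(145.1), np.float64(62.9)]
-28.305624174755703
box [ 533.9 -357.2    0. ]
box [ 607.3 -408.7    0. ]
box [ 630.  -376.4    0. ]
(360, 100, 330, 77.06) xyz [-0.3967, 0.3285, -0.0974] roll 0.0
[611.80673271 -10.68806454] [492.19326729 -20.31193546]
```

```bash
python3 -m pendant '[{"xyz":[0,0,-0.06],"roll":0,"jaw":0},{"xyz":[-0.04,0.035,-0.1],"roll":0,"jaw":0},{"xyz":[-0.08,0.07,-0.1],"roll":0,"jaw":0},{"xyz":[-0.12,0.105,-0.1],"roll":0,"jaw":0},{"xyz":[-0.16,0.14,-0.1],"roll":0,"jaw":0},{"xyz":[-0.2,0.175,-0.1],"roll":0,"jaw":0},{"xyz":[-0.24,0.21,-0.1],"roll":0,"jaw":0},{"xyz":[-0.28,0.245,-0.1],"roll":0,"jaw":0}]' 20; python3 -c "
from h import *
go(591,-355.5,330,61.6)"
```

```text
time_s: 1.1
ee_pos: [305.2, 231.0, 332.5]
ee_rot: [180.0, 0.0, 77.1]
force: [0.4, -0.2, 0.8]
gripper_width: 91.1
(591, -355.5, 330, 61.6) xyz [-0.5078, 0.4096, 0.0026] roll 15.49
```

```bash
python3 -m pendant '[{"xyz":[-0.042,0.034,0],"roll":2,"jaw":0},{"xyz":[-0.084,0.068,0],"roll":4,"jaw":0},{"xyz":[-0.126,0.102,0],"roll":6,"jaw":0},{"xyz":[-0.168,0.136,0],"roll":8,"jaw":0},{"xyz":[-0.21,0.17,0],"roll":10,"jaw":0},{"xyz":[-0.252,0.204,0],"roll":12,"jaw":0},{"xyz":[-0.294,0.238,0],"roll":14,"jaw":0},{"xyz":[-0.336,0.272,0],"roll":15.5,"jaw":0}]'; python3 -c "
from h import *
go(591,-355.5,180,61.6)"
```

```text
time_s: 2.1
ee_pos: [495.1, -157.4, 332.3]
ee_rot: [-180.0, -0.0, 61.5]
force: [0.1, -0.2, 0.4]
gripper_width: 91.2
(591, -355.5, 180, 61.6) xyz [-0.1283, 0.1789, 0.1522] roll -0.11
```

```bash
python3 -m pendant '[{"xyz":[-0.033,0.046,0],"roll":0,"jaw":0},{"xyz":[-0.066,0.092,0],"roll":0,"jaw":0},{"xyz":[-0.099,0.138,0],"roll":0,"jaw":0},{"xyz":[-0.128,0.179,0],"roll":0,"jaw":0},{"xyz":[-0.128,0.179,0.05],"roll":0,"jaw":0},{"xyz":[-0.128,0.179,0.11],"roll":0,"jaw":0},{"xyz":[-0.128,0.179,0.17],"roll":0,"jaw":0},{"xyz":[-0.128,0.179,0.2],"roll":0,"jaw":0}]'
python3 - <<'E'
from h import *
go(591,-355.5,78.5,61.6)
p,d=env.grab_frame("side");cv2.imwrite("pics/s1.png",cv2.resize(p[225:345,255:375],None,fx=5,fy=5,interpolation=cv2.INTER_CUBIC))
E
```

```text
time_s: 3.1
ee_pos: [589.1, -352.3, 127.9]
ee_rot: [-179.6, -0.0, 61.6]
force: [0.1, -1.0, 0.8]
gripper_width: 91.1
(591, -355.5, 78.5, 61.6) xyz [-0.002, 0.0036, 0.0494] roll -0.04
```

View pics/s1.png

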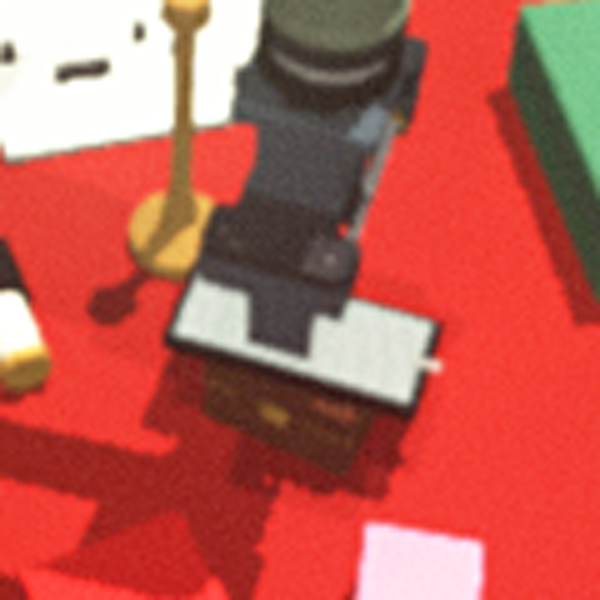

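The gripper is above the phone, with the near finger at (280,340), aligned across the phone's width and clear of the candlestick at (175,230). Descending.

```bash
python3 -m pendant '[{"xyz":[-0.001,0.002,0.015],"roll":0,"jaw":0},{"xyz":[-0.001,0.002,0.03],"roll":0,"jaw":0},{"xyz":[-0.001,0.002,0.042],"roll":0,"jaw":0},{"xyz":[-0.001,0.002,0.048],"roll":0,"jaw":0},{"xyz":[-0.001,0.002,0.048],"roll":0,"jaw":0},{"xyz":[-0.001,0.002,0.048],"roll":0,"jaw":0},{"xyz":[-0.001,0.002,0.048],"roll":0,"jaw":0},{"xyz":[-0.001,0.002,0.048],"roll":0,"jaw":0}]'; python3 -c "
from h import *
go(591,-355.5,78,61.6)"
```

```text
time_s: 4.15
ee_pos: [592.6, -355.4, 85.1]
ee_rot: [180.0, -0.0, 61.6]
force: [0.1, -0.2, -0.6]
gripper_width: 91.3
(591, -355.5, 78, 61.6) xyz [-0.0009, -0.0013, 0.0071] roll -0.04
```

```bash
python3 -m pendant '[{"xyz":[-0.001,-0.001,0.004],"roll":0,"jaw":0},{"xyz":[-0.001,-0.001,0.0075],"roll":0,"jaw":0},{"xyz":[-0.001,-0.001,0.0075],"roll":0,"jaw":0},{"xyz":[-0.001,-0.001,0.0075],"roll":0,"jaw":0.2},{"xyz":[-0.001,-0.001,0.0075],"roll":0,"jaw":0.4},{"xyz":[-0.001,-0.001,0.0075],"roll":0,"jaw":0.4},{"xyz":[-0.001,-0.001,0.0075],"roll":0,"jaw":0.4},{"xyz":[-0.001,-0.001,0.0075],"roll":0,"jaw":0.4}]' 20; python3 -c "
from h import *
go(591,-355.5,78,61.6);print(env.state()['gripper_width'])"
```

```text
time_s: 5.15
ee_pos: [591.2, -355.7, 77.3]
ee_rot: [180.0, -0.0, 61.6]
force: [0.6, 0.5, 1.0]
gripper_width: 66.0
(591, -355.5, 78, 61.6) xyz [0.0, -0.0003, -0.0007] roll -0.04
65.9840813159639
```

```bash
python3 -m pendant '[{"xyz":[0,0,-0.01],"roll":0,"jaw":0.4},{"xyz":[0,0,-0.03],"roll":0,"jaw":0.4},{"xyz":[0,0,-0.07],"roll":0,"jaw":0.4},{"xyz":[0,0,-0.115],"roll":0,"jaw":0.4},{"xyz":[0,0,-0.16],"roll":0,"jaw":0.4},{"xyz":[0,0,-0.2],"roll":0,"jaw":0.4},{"xyz":[0,0,-0.225],"roll":0,"jaw":0.4},{"xyz":[0,0,-0.235],"roll":0,"jaw":0.4}]'
python3 - <<'E'
from h import *
go(*stage(60,0),312,4.6)
I,d=env.grab_frame("top");W=cloud("top",d);cv2.imwrite("pics/t2.png",I)
S,d2=env.grab_frame("side");W2=cloud("side",d2)
np.save("pics/t2.npy",d);np.save("pics/s2.npy",d2)
# box by pixels: not red, ROI
for n,img,Wn,b in(("top",I,W,(335,388,165,222)),("side",S,W2,(270,360,260,335))):
    p=sel(Wn,500,680,-440,-280,48,64);print(n,len(p),np.median(p[:,2]) if len(p) else 0,rect(p) if len(p)>3 else 0)
a=cv2.resize(I[160:225,330:395],None,fx=6,fy=6,interpolation=cv2.INTER_CUBIC)
b=cv2.resize(S[240:340,265:365],None,fx=4,fy=4,interpolation=cv2.INTER_CUBIC)
o=np.zeros((400,790,3),np.uint8);o[:390,:390]=a;o[:400,390:790]=b;cv2.imwrite("pics/c4.png",o)
E
```

```text
time_s: 6.15
ee_pos: [591.2, -355.9, 314.4]
ee_rot: [179.8, 0.0, 61.6]
force: [-0.3, 0.0, -2.1]
gripper_width: 65.5
(np.float64(611.8067327073749), np.float64(-10.688064540268465), 312, 4.6) xyz [0.3134, -0.1463, 0.0019] roll 56.96
top 130 56.76247868427345 (array([ 598.1, -339.9]), array([21.8, 82.9]), 56.7)
side 635 58.21409504533324 (array([ 585.9, -361.6]), array([64.3, 91.7]), 52.8)
```

View pics/c4.png

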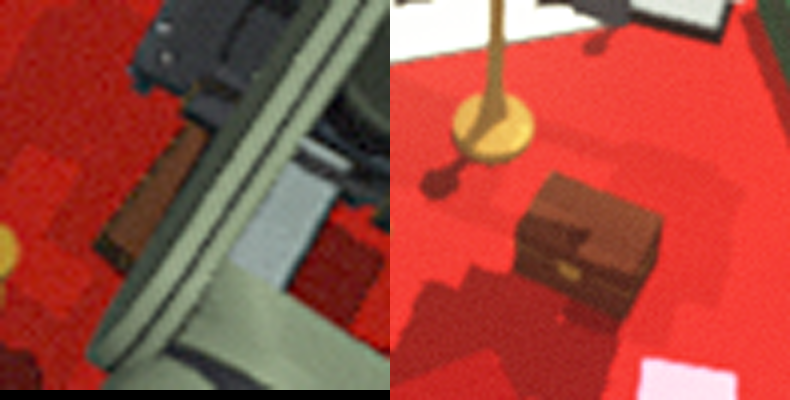

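The box now stands bare (side view, top face centred near (595,215)). The phone is held clear and the candlestick is undisturbed. Carrying the phone over the plate.

```bash
python3 -m pendant '[{"xyz":[0.03,-0.014,0],"roll":6,"jaw":0.4},{"xyz":[0.075,-0.035,0],"roll":14,"jaw":0.4},{"xyz":[0.125,-0.058,0],"roll":23,"jaw":0.4},{"xyz":[0.175,-0.082,0],"roll":32,"jaw":0.4},{"xyz":[0.225,-0.105,0],"roll":41,"jaw":0.4},{"xyz":[0.27,-0.126,0],"roll":49,"jaw":0.4},{"xyz":[0.3,-0.14,0],"roll":55,"jaw":0.4},{"xyz":[0.3134,-0.1463,0.002],"roll":57,"jaw":0.4}]'; python3 -c "
from h import *
go(*stage(60,0),70,4.6)"
```

```text
time_s: 7.25
ee_pos: [611.0, -8.3, 308.5]
ee_rot: [-180.0, 0.2, 4.6]
force: [0.4, -1.2, -2.3]
gripper_width: 65.7
(np.float64(611.8067327073749), np.float64(-10.688064540268465), 70, 4.6) xyz [0.0014, 0.0026, 0.2385] roll 0.01
```

```bash
python3 -m pendant '[{"xyz":[0,0.001,0.04],"roll":0,"jaw":0.4},{"xyz":[0,0.001,0.095],"roll":0,"jaw":0.4},{"xyz":[0,0.001,0.15],"roll":0,"jaw":0.4},{"xyz":[0,0.001,0.19],"roll":0,"jaw":0.4},{"xyz":[0,0.001,0.215],"roll":0,"jaw":0.4},{"xyz":[0,0.001,0.23],"roll":0,"jaw":0.4},{"xyz":[0,0.001,0.235],"roll":0,"jaw":0.4},{"xyz":[0,0.001,0.235],"roll":0,"jaw":0.4}]'
python3 - <<'E'
from h import *
go(*stage(60,0),33,4.6)
I,d=env.grab_frame("top");W=cloud("top",d);S,d2=env.grab_frame("side")
z=env.state()['ee_pos'][2]-21.3+12;print("ztop",z)
a=cv2.resize(I[150:250,215:315],None,fx=4,fy=4,interpolation=cv2.INTER_CUBIC)
b=cv2.resize(S[190:265,235:335],None,fx=4,fy=4,interpolation=cv2.INTER_CUBIC)
o=np.zeros((400,800,3),np.uint8);o[:400,:400]=a;o[:300,400:800]=b;cv2.imwrite("pics/c5.png",o)
for n,Wn in(("top",W),("side",cloud("side",d2))):
    p=sel(Wn,500,700,-130,110,z-7,z+7);print(n,len(p),rect(p))
E
```

```text
time_s: 8.25
ee_pos: [612.0, -11.4, 75.5]
ee_rot: [-180.0, -0.0, 4.6]
force: [0.5, 1.5, -2.4]
gripper_width: 65.4
(np.float64(611.8067327073749), np.float64(-10.688064540268465), 33, 4.6) xyz [-0.0002, -0.0008, 0.0425] roll -0.03
ztop 67.03466505106287
top 240 (array([610.9, -30.4]), array([ 73. , 192.9]), 14.5)
side 484 (array([615. , -34.5]), array([ 83.2, 195.5]), 13.4)
```

View pics/c5.png

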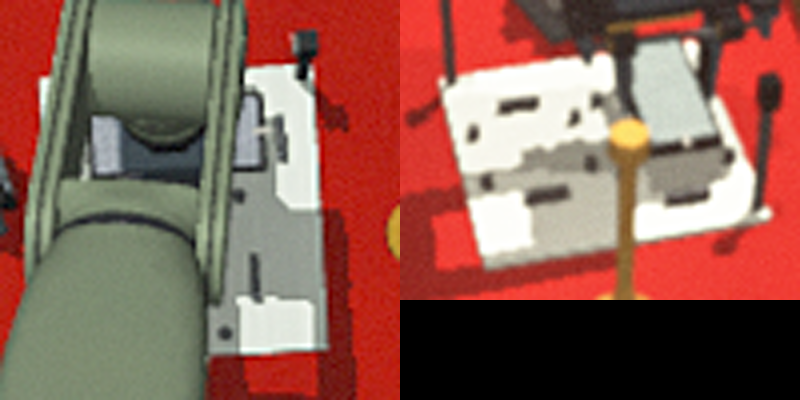

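The phone hangs square above the larger bay. In the top view its left end is near (92,145), right end near (263,132), with the plug stub on the right. I'll check how far off centre it sits along its length.

Run:
```python
from h import *
f=lambda u,v:px("top",215+(u+.5)/4-.5,150+(v+.5)/4-.5,66)[:2]
l=f(91,145);r=f(263,132);print(l,r,np.linalg.norm(l-r),(l+r)/2)
a=np.radians(SY);R=np.array([[np.cos(a),np.sin(a)],[-np.sin(a),np.cos(a)]])
print("stage frame",R@((l+r)/2-ST), "tcp",R@(env.state()['ee_pos'][:2]-ST))
```

```text
[601.11197789  59.97633965] [616.35064651 -83.75408307] 144.53598665292512 [608.7313122  -11.88887171]
stage frame [56.83818235 -0.95029381] tcp [60.58543466 -0.84775367]
```

```bash
python3 -m pendant '[{"xyz":[0,-0.001,0.015],"roll":0,"jaw":0.4},{"xyz":[0,-0.001,0.028],"roll":0,"jaw":0.4},{"xyz":[0,-0.001,0.036],"roll":0,"jaw":0.4},{"xyz":[0,-0.001,0.039],"roll":0,"jaw":0.4},{"xyz":[0,-0.001,0.041],"roll":0,"jaw":0.4},{"xyz":[0,-0.001,0.042],"roll":0,"jaw":0.4},{"xyz":[0,-0.001,0.0425],"roll":0,"jaw":0.4},{"xyz":[0,-0.001,0.0425],"roll":0,"jaw":0.4}]'; python3 -c "
from h import *
go(*stage(60,0),31,4.6)"
```

```text
time_s: 9.35
ee_pos: [611.8, -10.5, 32.9]
ee_rot: [-180.0, -0.0, 4.6]
force: [-0.1, 0.2, -2.1]
gripper_width: 65.8
(np.float64(611.8067327073749), np.float64(-10.688064540268465), 31, 4.6) xyz [0.0, 0.0002, 0.0019] roll -0.04
```

Lower the last 2 mm, then open.

```bash
python3 -m pendant '[{"xyz":[0,0,0.0007],"roll":0,"jaw":0.4},{"xyz":[0,0,0.0013],"roll":0,"jaw":0.4},{"xyz":[0,0,0.0016],"roll":0,"jaw":0.4},{"xyz":[0,0,0.0016],"roll":0,"jaw":0.4},{"xyz":[0,0,0.0016],"roll":0,"jaw":0.25},{"xyz":[0,0,0.0016],"roll":0,"jaw":0.1},{"xyz":[0,0,0.0016],"roll":0,"jaw":0},{"xyz":[0,0,0.0016],"roll":0,"jaw":0}]'; python3 -c "
from h import *
go(500,-250,330,0)"
```

```text
time_s: 10.35
ee_pos: [611.7, -10.4, 31.2]
ee_rot: [-180.0, -0.0, 4.6]
force: [0.5, 0.7, 0.3]
gripper_width: 90.8
(500, -250, 330, 0) xyz [-0.1304, 0.2299, -0.2989] roll 4.56
```

```bash
python3 -m pendant '[{"xyz":[0,0,-0.02],"roll":0,"jaw":0},{"xyz":[0,0,-0.07],"roll":0,"jaw":0},{"xyz":[0,0,-0.13],"roll":0,"jaw":0},{"xyz":[0,0,-0.19],"roll":-8,"jaw":0},{"xyz":[-0.03,0.015,-0.24],"roll":-18,"jaw":0},{"xyz":[-0.08,0.04,-0.27],"roll":-28,"jaw":0},{"xyz":[-0.13,0.07,-0.29],"roll":-38,"jaw":0},{"xyz":[-0.19,0.1,-0.29],"roll":-48,"jaw":0}]'
python3 - <<'E'
from h import *
print(env.state()['ee_pos'])
I,d=env.grab_frame("top");S,d2=env.grab_frame("side")
W={"top":cloud("top",d),"side":cloud("side",d2)}
for n in W:
    p=sel(W[n],500,680,-440,-270,48,64);print("box",n,len(p),rect(p))
    p=sel(W[n],555,670,-95,75,17,27);print("phone",n,len(p),rect(p))
a=cv2.resize(I[150:250,215:395],None,fx=4.4,fy=4.4,interpolation=cv2.INTER_CUBIC);cv2.imwrite("pics/c6.png",a)
E
```

```text
time_s: 11.35
ee_pos: [433.5, -124.0, 322.9]
ee_rot: [179.7, -0.1, 52.9]
force: [-0.1, -0.9, -0.8]
gripper_width: 91.5
[ 433.52348968 -123.95419415  322.92544657]
box top 498 (array([ 588.5, -360.2]), array([62.4, 92.5]), 53.2)
phone top 778 (array([611.9, -13.8]), array([114.4, 160.7]), 0.5)
box side 633 (array([ 586.3, -361.2]), array([65.9, 92.5]), 53.4)
phone side 425 (array([614.3, -10.2]), array([110. , 172.3]), 4.4)
```

View pics/c6.png

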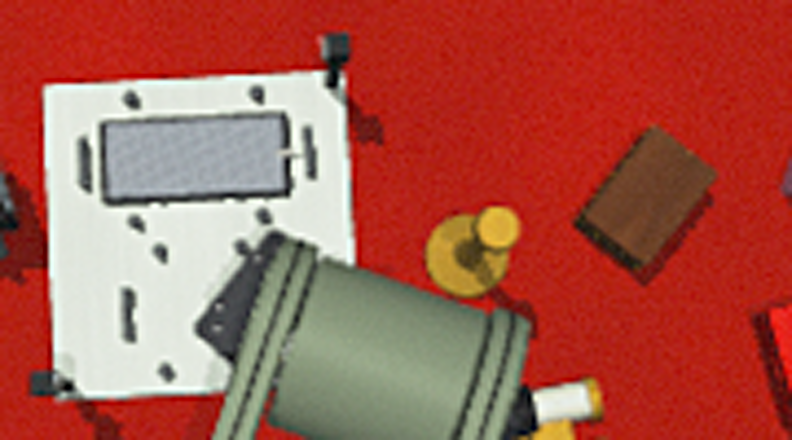

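The phone lies centred in the large bay: gaps to the end bars are about 11 px and 12 px, and it is midway between the posts. The bare box is clearly visible at (648,196). Going to the box.

```bash
python3 -c "
from h import *
go(588,-360.5,323,53.3)"
```

```text
(588, -360.5, 323, 53.3) xyz [-0.0905, 0.2693, -0.0006] roll -0.86
```

```bash
python3 -m pendant '[{"xyz":[-0.019,0.056,0],"roll":-0.9,"jaw":0},{"xyz":[-0.038,0.112,0],"roll":-0.9,"jaw":0},{"xyz":[-0.057,0.168,0],"roll":-0.9,"jaw":0},{"xyz":[-0.076,0.224,0],"roll":-0.9,"jaw":0},{"xyz":[-0.0905,0.2693,0],"roll":-0.9,"jaw":0},{"xyz":[-0.0905,0.2693,0.05],"roll":-0.9,"jaw":0},{"xyz":[-0.0905,0.2693,0.11],"roll":-0.9,"jaw":0},{"xyz":[-0.0905,0.2693,0.17],"roll":-0.9,"jaw":0}]'; python3 -m pendant '[{"xyz":[0,0,0.02],"roll":0,"jaw":0},{"xyz":[0,0,0.03],"roll":0,"jaw":0},{"xyz":[0,0,0.03],"roll":0,"jaw":0},{"xyz":[0,0,0.03],"roll":0,"jaw":0},{"xyz":[0,0,0.03],"roll":0,"jaw":0},{"xyz":[0,0,0.03],"roll":0,"jaw":0},{"xyz":[0,0,0.03],"roll":0,"jaw":0},{"xyz":[0,0,0.03],"roll":0,"jaw":0}]';python3 - <<'E'
from h import *
go(588,-360.5,36,53.3)
E
```

```text
time_s: 12.45
ee_pos: [593.7, -358.1, 148.8]
ee_rot: [180.0, -0.0, 53.4]
force: [-0.0, -0.9, -1.1]
gripper_width: 91.5
time_s: 13.45
ee_pos: [593.0, -358.4, 121.2]
ee_rot: [180.0, -0.0, 53.5]
force: [0.5, 0.7, 0.5]
gripper_width: 90.8
(588, -360.5, 36, 53.3) xyz [-0.0046, -0.0028, 0.0852] roll 0.16
```

```bash
python3 -m pendant '[{"xyz":[-0.0046,-0.0028,0],"roll":0.2,"jaw":0},{"xyz":[-0.0046,-0.0028,0.02],"roll":0.2,"jaw":0},{"xyz":[-0.0046,-0.0028,0.04],"roll":0.2,"jaw":0},{"xyz":[-0.0046,-0.0028,0.06],"roll":0.2,"jaw":0},{"xyz":[-0.0046,-0.0028,0.078],"roll":0.2,"jaw":0},{"xyz":[-0.0046,-0.0028,0.085],"roll":0.2,"jaw":0},{"xyz":[-0.0046,-0.0028,0.085],"roll":0.2,"jaw":0},{"xyz":[-0.0046,-0.0028,0.085],"roll":0.2,"jaw":0}]'; python3 -c "
from h import *
go(588,-360.5,36,53.3)"
```

```text
time_s: 14.45
ee_pos: [588.5, -360.7, 36.9]
ee_rot: [179.9, -0.0, 53.3]
force: [0.5, 0.1, 0.1]
gripper_width: 91.2
(588, -360.5, 36, 53.3) xyz [-0.0001, -0.0006, 0.0009] roll -0.04
```

```bash
python3 -m pendant '[{"xyz":[0,0,0],"roll":0,"jaw":0.15},{"xyz":[0,0,0],"roll":0,"jaw":0.3},{"xyz":[0,0,0],"roll":0,"jaw":0.45},{"xyz":[0,0,0],"roll":0,"jaw":0.45},{"xyz":[0,0,0],"roll":0,"jaw":0.45},{"xyz":[0,0,-0.006],"roll":0,"jaw":0.45},{"xyz":[0,0,-0.02],"roll":0,"jaw":0.45},{"xyz":[0,0,-0.05],"roll":0,"jaw":0.45}]' 25
```

```text
time_s: 15.45
ee_pos: [587.2, -359.8, 85.7]
ee_rot: [-179.8, 0.0, 53.3]
force: [0.0, 0.2, -2.5]
gripper_width: 61.9
```

```bash
python3 -m pendant '[{"xyz":[0,0,-0.04],"roll":0,"jaw":0.45},{"xyz":[0,0,-0.09],"roll":0,"jaw":0.45},{"xyz":[0,0,-0.14],"roll":0,"jaw":0.45},{"xyz":[0,0,-0.19],"roll":0,"jaw":0.45},{"xyz":[0,0,-0.22],"roll":0,"jaw":0.45},{"xyz":[0,0,-0.235],"roll":0,"jaw":0.45},{"xyz":[0,0,-0.24],"roll":0,"jaw":0.45},{"xyz":[0,0,-0.24],"roll":0,"jaw":0.45}]';python3 -c "
from h import *
go(*stage(-60,0),325,4.6)"
```

```text
time_s: 16.45
ee_pos: [587.8, -360.3, 324.9]
ee_rot: [-179.9, 0.0, 53.3]
force: [-0.6, 0.2, -1.9]
gripper_width: 61.7
(np.float64(492.1932672926252), np.float64(-20.311935459731536), 325, 4.6) xyz [0.2153, -0.2799, 0.0005] roll 48.66
```

```bash
python3 -m pendant '[{"xyz":[0.02,-0.026,0],"roll":4,"jaw":0.45},{"xyz":[0.052,-0.067,0],"roll":11,"jaw":0.45},{"xyz":[0.086,-0.112,0],"roll":19,"jaw":0.45},{"xyz":[0.12,-0.156,0],"roll":27,"jaw":0.45},{"xyz":[0.154,-0.2,0],"roll":35,"jaw":0.45},{"xyz":[0.186,-0.241,0],"roll":42,"jaw":0.45},{"xyz":[0.206,-0.268,0],"roll":47,"jaw":0.45},{"xyz":[0.2153,-0.2799,0],"roll":48.7,"jaw":0.45}]'; python3 -m pendant '[{"xyz":[0,0,0.03],"roll":0,"jaw":0.45},{"xyz":[0,0,0.08],"roll":0,"jaw":0.45},{"xyz":[0,0,0.13],"roll":0,"jaw":0.45},{"xyz":[0,0,0.17],"roll":0,"jaw":0.45},{"xyz":[0,0,0.2],"roll":0,"jaw":0.45},{"xyz":[0,0,0.22],"roll":0,"jaw":0.45},{"xyz":[0,0,0.225],"roll":0,"jaw":0.45},{"xyz":[0,0,0.225],"roll":0,"jaw":0.45}]'
python3 - <<'E'
from h import *
go(*stage(-60,0),48,4.6)
I,d=env.grab_frame("top");S,d2=env.grab_frame("side")
a=cv2.resize(I[150:250,215:315],None,fx=4,fy=4,interpolation=cv2.INTER_CUBIC)
b=cv2.resize(S[165:265,235:335],None,fx=4,fy=4,interpolation=cv2.INTER_CUBIC)
cv2.imwrite("pics/c7.png",np.hstack([a,b]))
E
```

```text
time_s: 17.45
ee_pos: [491.1, -18.7, 324.9]
ee_rot: [-180.0, 0.2, 4.6]
force: [0.0, 0.1, -2.1]
gripper_width: 62.2
time_s: 18.45
ee_pos: [492.3, -20.5, 100.9]
ee_rot: [-180.0, 0.1, 4.6]
force: [0.3, -0.2, -2.7]
gripper_width: 61.9
(np.float64(492.1932672926252), np.float64(-20.311935459731536), 48, 4.6) xyz [-0.0, -0.0001, 0.0529] roll -0.04
```

View pics/c7.png

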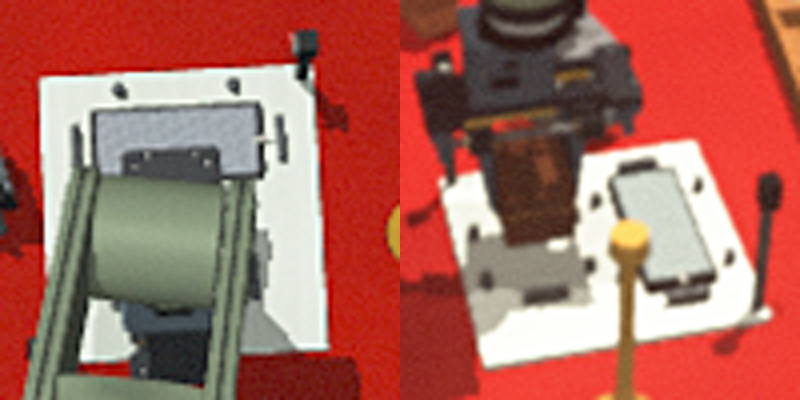

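The box hangs upright over the small bay (side view, bottom near (540,240)), and the phone is unmoved. A quick check of the box's end-face position from depth before setting it down.

Run:
```python
from h import *
a=np.radians(SY);R=np.array([[np.cos(a),np.sin(a)],[-np.sin(a),np.cos(a)]])
for n in("side","side"):
    W=cloud(n,env.grab_frame(n)[1]);p=sel(W,440,545,-110,60,72,108);q=(p[:,:2]-ST)@R.T
    k=(abs(q[:,0]+60)<22);print(len(q),np.percentile(q[k,1],[2,10,25,50]).round(1))
```

```text
169 [-48.7 -47.8 -46.7 -44.9]
170 [-48.8 -46.9 -45.9 -44.8]
```

End face is at about −46 mm as expected, so the box is centred. Lowering.

```bash
python3 -m pendant '[{"xyz":[0,0,0.015],"roll":0,"jaw":0.45},{"xyz":[0,0,0.03],"roll":0,"jaw":0.45},{"xyz":[0,0,0.042],"roll":0,"jaw":0.45},{"xyz":[0,0,0.048],"roll":0,"jaw":0.45},{"xyz":[0,0,0.051],"roll":0,"jaw":0.45},{"xyz":[0,0,0.052],"roll":0,"jaw":0.45},{"xyz":[0,0,0.052],"roll":0,"jaw":0.45},{"xyz":[0,0,0.052],"roll":0,"jaw":0.45}]'; python3 -c "
from h import *
go(*stage(-60,0),46,4.6)"
```

```text
time_s: 19.65
ee_pos: [492.7, -20.5, 49.4]
ee_rot: [180.0, -0.0, 4.6]
force: [-1.0, -0.1, -2.5]
gripper_width: 61.6
(np.float64(492.1932672926252), np.float64(-20.311935459731536), 46, 4.6) xyz [-0.0005, -0.0002, 0.0034] roll -0.04
```

```bash
python3 -m pendant '[{"xyz":[0,0,0.001],"roll":0,"jaw":0.45},{"xyz":[0,0,0.002],"roll":0,"jaw":0.45},{"xyz":[0,0,0.0026],"roll":0,"jaw":0.45},{"xyz":[0,0,0.0026],"roll":0,"jaw":0.45},{"xyz":[0,0,0.0026],"roll":0,"jaw":0.3},{"xyz":[0,0,0.0026],"roll":0,"jaw":0.1},{"xyz":[0,0,0.0026],"roll":0,"jaw":0},{"xyz":[0,0,0.0026],"roll":0,"jaw":0}]'; python3 -m pendant '[{"xyz":[0,0,-0.02],"roll":0,"jaw":0},{"xyz":[0,0,-0.07],"roll":0,"jaw":0},{"xyz":[0,0,-0.13],"roll":0,"jaw":0},{"xyz":[0,0,-0.19],"roll":0,"jaw":0},{"xyz":[0,0,-0.25],"roll":0,"jaw":0},{"xyz":[-0.03,-0.05,-0.28],"roll":0,"jaw":0},{"xyz":[-0.06,-0.1,-0.28],"roll":0,"jaw":0},{"xyz":[-0.08,-0.16,-0.28],"roll":0,"jaw":0}]'
python3 - <<'E'
from h import *
I,d=env.grab_frame("top");S,d2=env.grab_frame("side")
a=np.radians(SY);R=np.array([[np.cos(a),np.sin(a)],[-np.sin(a),np.cos(a)]])
for n,dd in(("top",d),("side",d2)):
    W=cloud(n,dd);W[...,:2]=(W[...,:2]-ST)@R.T
    p=sel(W,-110,-10,-70,70,57,76);print("box",n,len(p),np.median(p[:,2]).round(1),rect(p))
    print("phone z",n,np.median(sel(W,40,80,-50,50,12,35)[:,2]))
# phone/plate outline by colour, top view
cv2.imwrite("pics/c8.png",cv2.resize(I[150:250,165:315],None,fx=5.3,fy=5.3,interpolation=cv2.INTER_CUBIC))
E
```

```text
time_s: 20.65
ee_pos: [492.6, -20.5, 46.6]
ee_rot: [-180.0, -0.0, 4.6]
force: [-0.5, 0.2, -0.1]
gripper_width: 90.1
time_s: 21.65
ee_pos: [399.0, 132.8, 327.3]
ee_rot: [-180.0, -0.1, 4.5]
force: [-0.1, 0.5, -0.1]
gripper_width: 91.2
box top 511 66.0 (array([-58.8,   0.1]), array([61.9, 91.6]), 0.2)
phone z top 23.09879192105791
box side 361 68.6 (array([-61.9,   0.2]), array([61.7, 97.2]), 0.1)
phone z side 25.649160883406637
```

View pics/c8.png

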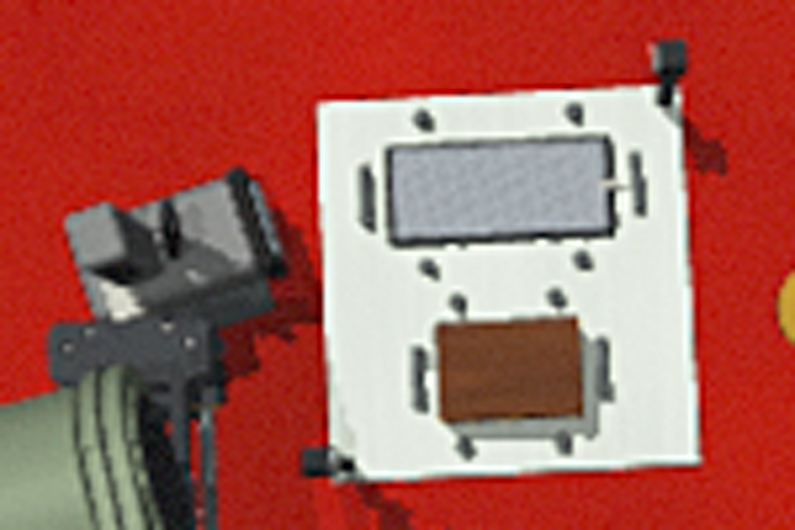

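Both goods stand in their bays. The phone spans (387–614, 140–242) between bars at 376 and 630. The box top, about (437–583, 318–420), is centred by depth to within 2 mm. The scanner grip top is at (97,238). Next is the trigger.

Run:
```python
from h import *
for i in range(2):
    W=cloud("top",env.grab_frame("top")[1])
    p=sel(W,480,660,110,270,207,222);print(len(p),rect(p))
    p=sel(W,480,660,100,270,95,108);print("head",len(p),rect(p))
f=lambda u,v:px("top",165+(u+.5)/5.3-.5,150+(v+.5)/5.3-.5,215)[:2].round(1)
print([f(*q) for q in((66,218),(112,205),(128,262))])
go(555,197,320,-69)
```

```text
112 (array([551. , 207.8]), array([34.2, 29.7]), 20.8)
head 418 (array([559.2, 188.4]), array([ 65.6, 117.4]), 21.6)
112 (array([551.3, 208. ]), array([32.8, 29.7]), 21.9)
head 420 (array([558.5, 187.4]), array([ 64.9, 116.7]), 22.0)
[array([560.4, 224. ]), array([568.5, 198.4]), array([536.5, 187.8])]
(555, 197, 320, -69) xyz [0.1599, -0.0514, 0.0067] roll 73.74
```

```bash
python3 -m pendant '[{"xyz":[0.01,-0.003,0.004],"roll":9,"jaw":0},{"xyz":[0.03,-0.01,0.006],"roll":18,"jaw":0},{"xyz":[0.055,-0.018,0.006],"roll":28,"jaw":0},{"xyz":[0.08,-0.026,0.006],"roll":38,"jaw":0},{"xyz":[0.105,-0.034,0.006],"roll":48,"jaw":0},{"xyz":[0.13,-0.042,0.006],"roll":58,"jaw":0},{"xyz":[0.15,-0.049,0.006],"roll":67,"jaw":0},{"xyz":[0.16,-0.0515,0.006],"roll":73.2,"jaw":0}]'; python3 -c "
from h import *
go(555,197,260,-68.5)"
```

```text
time_s: 22.85
ee_pos: [557.8, 194.2, 319.5]
ee_rot: [179.9, -0.0, -69.0]
force: [-0.4, -0.5, 0.3]
gripper_width: 91.1
(555, 197, 260, -68.5) xyz [-0.0037, 0.0015, 0.0595] roll -0.52
```

```bash
python3 -m pendant '[{"xyz":[0,0,0.01],"roll":0,"jaw":0},{"xyz":[0,0,0.03],"roll":0,"jaw":0},{"xyz":[0,0,0.05],"roll":0,"jaw":0},{"xyz":[0,0,0.06],"roll":0,"jaw":0},{"xyz":[0,0,0.06],"roll":0,"jaw":0},{"xyz":[0,0,0.06],"roll":0,"jaw":0},{"xyz":[0,0,0.06],"roll":0,"jaw":0},{"xyz":[0,0,0.06],"roll":0,"jaw":0}]'
python3 - <<'E'
from h import *
go(555,197,187,-68.5)
S=env.grab_frame("side")[0];I=env.grab_frame("top")[0]
cv2.imwrite("pics/c9.png",np.hstack([cv2.resize(S[120:205,235:320],(425,425),interpolation=cv2.INTER_CUBIC),cv2.resize(I[160:230,160:230],(370,425))]))
E
```

```text
time_s: 23.85
ee_pos: [555.9, 196.1, 261.1]
ee_rot: [-179.9, 0.0, -68.6]
force: [0.1, -0.4, 0.1]
gripper_width: 91.3
(555, 197, 187, -68.5) xyz [-0.0012, 0.0006, 0.0741] roll -0.12
```

View pics/c9.png

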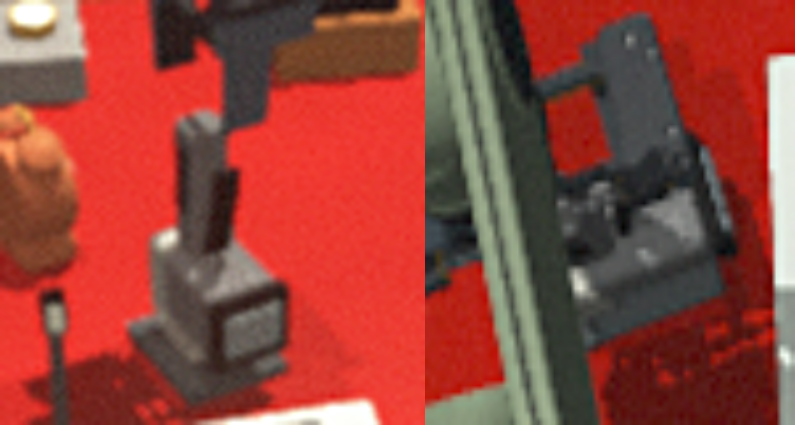

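The side view shows the near finger (tip about (240,128)) in front of the trigger blade at (228,200), with the rear finger hidden behind the grip. Descending, watching the force.

```bash
python3 -m pendant '[{"xyz":[-0.001,0,0.008],"roll":0,"jaw":0},{"xyz":[-0.001,0,0.018],"roll":0,"jaw":0},{"xyz":[-0.001,0,0.028],"roll":0,"jaw":0},{"xyz":[-0.001,0,0.036],"roll":0,"jaw":0},{"xyz":[-0.001,0,0.04],"roll":0,"jaw":0},{"xyz":[-0.001,0,0.04],"roll":0,"jaw":0},{"xyz":[-0.001,0,0.04],"roll":0,"jaw":0},{"xyz":[-0.001,0,0.04],"roll":0,"jaw":0}]'; python3 -m pendant '[{"xyz":[0,0,0.008],"roll":0,"jaw":0},{"xyz":[0,0,0.016],"roll":0,"jaw":0},{"xyz":[0,0,0.024],"roll":0,"jaw":0},{"xyz":[0,0,0.03],"roll":0,"jaw":0},{"xyz":[0,0,0.035],"roll":0,"jaw":0},{"xyz":[0,0,0.035],"roll":0,"jaw":0},{"xyz":[0,0,0.035],"roll":0,"jaw":0},{"xyz":[0,0,0.035],"roll":0,"jaw":0}]';python3 -c "
from h import *
go(553.1,202.2,185,-68.5)"
```

```text
time_s: 24.95
ee_pos: [555.6, 197.0, 221.0]
ee_rot: [-180.0, 0.0, -68.6]
force: [0.6, 0.2, 0.3]
gripper_width: 91.2
time_s: 25.95
ee_pos: [555.5, 197.0, 185.9]
ee_rot: [-180.0, 0.0, -68.6]
force: [-0.7, -0.0, -0.3]
gripper_width: 91.1
(553.1, 202.2, 185, -68.5) xyz [-0.0057, 0.0004, 0.0009] roll -0.13
```

```bash
python3 -m pendant '[{"xyz":[-0.003,0,0.001],"roll":0,"jaw":0},{"xyz":[-0.0057,0,0.001],"roll":0,"jaw":0.1},{"xyz":[-0.0057,0,0.001],"roll":0,"jaw":0.25},{"xyz":[-0.0057,0,0.001],"roll":0,"jaw":0.4},{"xyz":[-0.0057,0,0.001],"roll":0,"jaw":0.55},{"xyz":[-0.0057,0,0.001],"roll":0,"jaw":0.6},{"xyz":[-0.0057,0,0.001],"roll":0,"jaw":0.6},{"xyz":[-0.0057,0,0.001],"roll":0,"jaw":0.6}]' 25; python3 -m pendant '[{"xyz":[0,0,0],"roll":0,"jaw":0.6},{"xyz":[0,0,0],"roll":0,"jaw":0.6},{"xyz":[0,0,0],"roll":0,"jaw":0.6},{"xyz":[0,0,0],"roll":0,"jaw":0.6},{"xyz":[0,0,0],"roll":0,"jaw":0.6},{"xyz":[0,0,0],"roll":0,"jaw":0.6},{"xyz":[0,0,0],"roll":0,"jaw":0.6},{"xyz":[0,0,0],"roll":0,"jaw":0.6}]'
```

```text
time_s: 26.95
ee_pos: [553.9, 202.2, 185.7]
ee_rot: [-179.9, -0.0, -68.7]
force: [-0.5, -1.5, 5.7]
gripper_width: 42.5
time_s: 27.95
ee_pos: [553.8, 202.2, 185.6]
ee_rot: [-179.9, -0.0, -68.7]
force: [0.6, -2.9, 5.2]
gripper_width: 42.7
```

Width 42.7 mm with contact force means the trigger is fully in. Releasing and withdrawing upward.

```bash
python3 -m pendant '[{"xyz":[0,0,0],"roll":0,"jaw":0.4},{"xyz":[0,0,0],"roll":0,"jaw":0.2},{"xyz":[0,0,0],"roll":0,"jaw":0},{"xyz":[0.002,0,0],"roll":0,"jaw":0},{"xyz":[0.005,0,0],"roll":0,"jaw":0},{"xyz":[0.0055,0,-0.004],"roll":0,"jaw":0},{"xyz":[0.0055,0,-0.012],"roll":0,"jaw":0},{"xyz":[0.0055,0,-0.025],"roll":0,"jaw":0}]'; python3 -m pendant '[{"xyz":[0,0,-0.02],"roll":0,"jaw":0},{"xyz":[0,0,-0.05],"roll":0,"jaw":0},{"xyz":[0,0,-0.09],"roll":0,"jaw":0},{"xyz":[0,0,-0.12],"roll":0,"jaw":0},{"xyz":[0,0.03,-0.13],"roll":0,"jaw":0},{"xyz":[0,0.08,-0.13],"roll":0,"jaw":0},{"xyz":[0,0.12,-0.13],"roll":0,"jaw":0},{"xyz":[0,0.14,-0.13],"roll":0,"jaw":0}]'
python3 - <<'E'
from h import *
I,d=env.grab_frame("top");S,d2=env.grab_frame("side");I0=cv2.imread("pics/top0.png")
print(env.state()['ee_pos'])
a=np.radians(SY);R=np.array([[np.cos(a),np.sin(a)],[-np.sin(a),np.cos(a)]])
for n,dd in(("top",d),("side",d2)):
    W=cloud(n,dd);V=W.copy();V[...,:2]=(W[...,:2]-ST)@R.T
    p=sel(V,-110,-10,-70,70,57,76);print("box",n,len(p),rect(p))
    c=sel(W,480,600,-300,-160,205,235);print("candle",len(c),np.median(c,0).round(1))
W=cloud("top",d);W0=cloud("top",np.load("pics/top0.npy"))
for n,b in dict(clock=(360,500,290,420,60,150),bino=(340,470,-350,-220,12,60)).items():print(n,rect(sel(W0,*b)),rect(sel(W,*b)))
# phone/screen outline in the top view
m=np.zeros(I.shape[:2],np.uint8);g=I[150:250,215:315].astype(int);hsv=cv2.cvtColor(I,cv2.COLOR_BGR2HSV)
V=W.copy();V[...,:2]=np.array([[px("top",u,v,22)[:2] for u in range(560)] for v in range(420)]);V[...,:2]=(V[...,:2]-ST)@R.T
k=(abs(V[...,0]-60)<42)&(abs(V[...,1])<84)&(I.min(-1)<190)
k=cv2.morphologyEx(k.astype(np.uint8),cv2.MORPH_OPEN,np.ones((7,7)));print("phone",rect(V[k>0]))
for z in((175,200),(140,175)):
  for n,w in(("init",cloud("side",np.load("pics/side0.npy"))),("now",cloud("side",d2))):
    p=sel(w,520,620,130,215,*z);print("trigger",z,n,len(p),np.percentile(p[:,1],[2,10,50]).round(1))
E
```

```text
time_s: 28.95
ee_pos: [555.1, 197.3, 210.3]
ee_rot: [180.0, 0.0, -68.6]
force: [-0.7, 0.8, 0.0]
gripper_width: 91.6
time_s: 29.95
ee_pos: [423.4, 145.7, 340.9]
ee_rot: [-179.9, 0.0, -68.6]
force: [0.1, 0.3, -0.1]
gripper_width: 91.1
[423.9722638  145.83204819 340.809171  ]
box top 513 (array([-58.7,   0.3]), array([62.3, 91.9]), 0.4)
candle 87 [ 541.8 -223.3  220.2]
box side 364 (array([-62.2,  -0. ]), array([98.2, 61.5]), 90.0)
candle 100 [ 538.5 -232.3  221.1]
clock (array([429. , 370.6]), array([51.7, 88.5]), 22.6) (array([0., 0.]), array([0., 0.]), 0.0)
bino (array([ 400. , -284.9]), array([87.7, 94.8]), 11.8) (array([ 400.1, -285.1]), array([87.8, 95.6]), 12.1)Traceback (most recent call last):
  File "<stdin>", line 13, in <module>
  File "h.py", line 9, in px
    c=env.camera_params(n);K=c["camera_matrix"];T=np.array(c["cam_to_world"])
ValueError: time passes only in moves, steps and waits
```

Run:
```python
from h import *
I,d=env.grab_frame("top");S,d2=env.grab_frame("side")
a=np.radians(SY);R=np.array([[np.cos(a),np.sin(a)],[-np.sin(a),np.cos(a)]])
T=np.array(env.camera_params("top")["cam_to_world"])[:3,3]
W=cloud("top",np.full(d.shape,1400.));V=T+(W-T)*((22-T[2])/(W[...,2:]-T[2]));V[...,:2]=(V[...,:2]-ST)@R.T
k=(abs(V[...,0]-60)<42)&(abs(V[...,1])<84)&(I.min(-1)<190)
k=cv2.morphologyEx(k.astype(np.uint8),cv2.MORPH_OPEN,np.ones((7,7)));print("phone",rect(V[k>0]))
A=cloud("side",np.load("pics/side0.npy"));B=cloud("side",d2)
for n,w in(("init",A),("now",B)):
    p=sel(w,360,500,290,420,60,150);print("clock",n,len(p),rect(p))
    for z in((175,200),(140,175)):
        p=sel(w,520,620,130,215,*z);print("trigger",z,len(p),np.percentile(p[:,1],[2,10,50]).round(1))
```

```text
phone (array([59.3,  1.9]), array([151.2,  69.7]), 90.0)
clock init 312 (array([426.1, 366. ]), array([52.4, 89.5]), 23.3)
trigger (175, 200) 88 [164.5 167.2 192.2]
trigger (140, 175) 88 [171.3 174.2 190.2]
clock now 308 (array([424.2, 366.3]), array([52.8, 89.9]), 25.4)
trigger (175, 200) 81 [164.3 167.1 192.4]
trigger (140, 175) 93 [168.8 172.4 190.1]
```

```bash
python3 -c "
from workcell import env
print(env.job_done())"
```

```text
the job is handed in; nothing more can be done
None
```

The phone and the watch box are both set down in their bays, the scanner trigger was squeezed and released, and the job is handed in at about 30 s of the 69 s. No verdict came back, so the figures below are my own measurements.

- **Phone:** it lies about 1–2 mm off the bay centre along the plate's y and under 1 mm along x. It is square to the plate within the pixel fit.
- **Watch box:** it is within about 0.3 mm of centre along y and square within about 0.5°. Along x the two cameras disagree: the top view gives +1.3 mm and the side view −2.2 mm. Both are inside the 6 mm limit.
- **Trigger:** the grip closed to 42.7 mm, under the 45 mm expected when pressed. After release, depth showed the trigger's upper half back at its starting position.
- **Bystanders:** the binoculars, candlestick and clock match their starting positions within measurement noise (about 2 mm). In the last check the arm hid the clock from the top camera, so I checked it from the side view only. The candlestick's top was compared in the top view only.

One check script stopped with an error because it called the calibration too many times. I rewrote it and ran it again successfully. At hand-in the gripper was open and clear of everything.

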